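# Clip a glass rod into its holder and take the holder off its ball stand

### The job

Press the loose glass rod from the table down past the sprung jaw of the rod holder until it sits home in both forks, roughly centred, and let go of it. Then draw the holder's spring latch fully aside, lift the holder with its rod straight up off the ball of its stand, and finish still holding it level in the air with the latch drawn, its underside at least 6 cm higher than it stood. Leave the petri dish, the small brown bottle and the cardboard box of cover glasses where they are.

Things in the scene. Friction and masses are not known exactly. Their poses are not given: they have to be found in the camera images.
- glass_rod: Loose pale glass rod lying on the table, 145 x 8 x 8 mm, 13 g. Origin: centre of its underside; x along its length, z up. It handles like a square 8 x 8 mm bar.
- stand: Fixed stand; grey base plate 170 x 86 x 10 mm (x -39 to 131, y +-43 mm). Origin at table height under the ball stud; x runs to the rest post, z up. Stud: neck 10 mm thick, ball head 26 mm thick with flat underside 34 mm and top 57 mm above the table. Rest post at x = 100 mm, 20 x 40 mm, top 48 mm above the table; it carries the holder's yoke.
- holder: Loose T-shaped aluminium rod holder, 0.2 to 0.35 kg in all, locked on the ball by its latch; docked, its axes are the stand's. Origin: roof of its socket, on the ball's top (57 mm above the table when docked). x runs from the head (36 x 38 mm, top z = 5 mm) along a 16 mm wide tongue to the clip, z up. Mass centre near x = 26 mm. Socket play on the ball 2 mm all round.
- rod_seat (a point): Seat in the holder for the middle of the rod's underside (holder x 100, y 0, z 19 mm; 76 mm above the table docked), axes as the holder's. The rod lies along y, either way round, in two forks at y = +-42 mm, each 10 mm wide, slot 11 mm, floor at the seat's height. Back cheeks (+x) rise 24 mm above it and flare. Between the forks all is at least 9 mm below the seat.
- jaw (a joint): Sprung jaw of the clip: a hook at each fork, on its side towards the head, on one shaft along y. 0 = closed; grows to 0.6 rad opening towards the head. The noses overhang the seated rod 1.5 mm above its top; steep slopes up to 29 mm above the seat lead in, so a rod pressed straight down opens it (about 0.2 rad, 4 to 8 N) and it snaps back.
- latch (a joint): Spring latch, a steel frame under the head hooked under the ball, with a finger plate on the +y side. 0 = locked; slides 10 mm (0.010) towards holder -y, towards the fixed grip plate; ball free from 8 mm on. Spring 3 N at 0, 8 N at 10 mm; returns when let go. Closing a gripper from above over both plates draws it (52 mm over the outer faces, 42 mm drawn) and can lift the holder.
- latch_plate (a point): Middle of the outer (+y) face of the latch's upright finger plate (28 mm long in x, 4 mm thick, at holder y 28 to 32 mm locked), 15 mm below its top edge, 82 mm above the table docked. Moves with the latch. Axes as the holder's.
- grip_plate (a point): Middle of the outer (-y) face of the holder's fixed upright grip plate (28 mm long in x, 4 mm thick, holder y -20 to -16 mm), 15 mm below its top edge, 82 mm above the table docked; it is part of the head and does not give way, so centre the gripper at holder y = +1 mm for the squeeze. Axes as the holder's.
- petri_0: Bystander: loose clear petri dish, 62 mm diameter, 16 mm high. Origin: centre of its underside.
- immersion_oil: Bystander: loose small brown bottle with a dark cap, 28 mm diameter, 60 mm high. Origin: centre of its underside.
- cover_glass: Bystander: loose small cardboard box, 50 x 56 x 22 mm. Origin: centre of its underside.

How it is judged (in metres and radians):
On the way, in this order (a step that is already met when the one before it is completed fails the run):
1. the rod sits home in both forks under the closed jaw and is let go, the holder still locked on its ball (z of glass_rod in the frame of rod_seat between -0.003 and 0.003 m and x of glass_rod in the frame of rod_seat between -0.004 and 0.004 m and y of glass_rod in the frame of rod_seat between -0.02 and 0.02 m and angle between the x axis of glass_rod and the y axis of rod_seat, either way round below 0.08 rad and value of joint jaw below 0.08 rad and contact force between the fingers and glass_rod below 0.2 N and value of joint latch below 0.003 m and distance of holder from where it was at the start of the episode below 0.008 m), for 0.2 s.
2. the latch is drawn aside while the holder is still on its ball (value of joint latch above 0.0075 m and distance of holder from where it was at the start of the episode below 0.012 m), for 0.1 s.
At the end, for the whole second after the job is handed in: The fingers hold the holder, latch drawn at least 7 mm, origin at least 115 mm above the table (58 mm above docked), tilted under 0.25 rad, at rest, free of the stand; rod within 3 mm in height, 4 mm across, 22 mm along of its seat, aligned to 0.08 rad, jaw closed (height (world z) of holder above 0.115 m and angle between holder's own z axis and vertical below 0.25 rad and value of joint latch above 0.007 m and contact force between the fingers and holder above 2 N and contact force between holder and stand below 0.1 N and linear speed of holder below 0.03 m/s and z of glass_rod in the frame of rod_seat between -0.003 and 0.003 m and x of glass_rod in the frame of rod_seat between -0.004 and 0.004 m and y of glass_rod in the frame of rod_seat between -0.022 and 0.022 m and angle between the x axis of glass_rod and the y axis of rod_seat, either way round below 0.08 rad and value of joint jaw below 0.08 rad); the arm keeps its last pose, push and grip.
It fails at once if a bystander is moved more than 2 cm (distance of any of petri_0, immersion_oil, cover_glass from where it was at the start of the episode above 0.02 m).
It also fails if it takes over 54 s, if anything falls off the work surface, if the arm or the gripper's body presses on something with over 40 N, if the wrist force passes 120 N, or if a joint passes its speed limit or range.

### The arm

A 6-joint arm with a two-finger parallel gripper is mounted at the origin on a cart in front of the work surface, level with it; the furniture and walls round the work are solid. World frame = base frame: x ahead of the robot, y to its left, z up, the work surface at z = 0. Lengths are in mm, angles in rad, forces in N, time in s.
With the tool pointing down it reaches from about 350 to 875 mm from the base axis. Payload 4.2 kg.
Tool frame: the origin (TCP) lies midway between the tips of the shut fingers; the grasp point (between the pads) lies 19 mm behind it (arm.tcp_to_grasp is the distance from the TCP to the grasp point, in mm); z points along the fingers, y is the line along which they close (so a half turn about z gives the same grasp; the last joint's range is limited). The gripper opens to 85 mm and grips with 20 to 120 N. Pads are 22 mm wide; open, the fingers measure 114 mm over their backs; the gripper's body (76 mm by 85 mm) begins 54 mm behind the grasp point. The pads swing forward as they close: fully open they stand 13 mm farther back than shut.
Start: joints at [-0.893, 0.385, 0.008, 0, -1.194, -0.259], TCP at [254.178, -570.958, 231.312] pointing down, gripper open.
Joint ranges: [-3.14, 3.14], [-1.21, 2.06], [-1.07, 1.41], [-3.16, 2.05], [-2.99, -0.16], [-3.1, 3.1]. Speed limits (rad/s): [2.79, 2.79, 3.14, 3.14, 3.14, 3.14].

### API

Orientations are given as a unit quaternion [x, y, z, w].
In Python, from bench import arm, imaging, job, models gives the robot as it stands.
- The arm moves only by the tool arm_command, never from a script. Its argument "rows" is a list of rows, each an object with "grip": the opening, from 0 (shut) to 1 (fully open); "linear": the shift along the tool's x, y, z in mm, a list of three; "rot": the turn, a rotation vector about the tool's x, y, z in rad, a list of three. In form: [{"grip": grip, "linear": [tx, ty, tz], "rot": [rx, ry, rz]}, ...]. A call has 1 to 10 rows; each row is the pose to reach, as a shift and turn from the pose commanded when the call began, along the tool's axes at that moment; what a row does not reach only later rows make up. A row lasts 1/8 s, in which the tool goes at most 62.5 mm and 10.7 degrees, less where a joint would pass 70% of its speed; a pose out of reach is approached as far as the arm can. A call with a gripper value outside its range is refused whole. The fingers move at their own pace and stop on an object; the grip force is fixed at half the most. Time passes only in rows, so rows that repeat a pose let the fingers close. It gives the time, the measured TCP pose, the force, the opening and the grip force at its end, in the units of the state.
- arm.read_state(): the state, without advancing time (a new reading comes with each control period).
- imaging.get_image(name): name is "side" or "top"; returns a dict with "frame" (480x640x3 uint8, red, green, blue), "fx", "fy", "cx", "cy" (pixels), "extrinsics" (4x4, takes a point from world to camera coordinates). Camera axes: x right, y down, z forward; pixel columns grow to the right and rows downward; lengths in mm; the calibration is good to about 2 mm. A picture is of the moment at which its call begins. There is no depth.
- job.job_done(): hands the job in; it is judged then, once.
Trained networks look in a picture, given as the dict that the camera call returned (one of the last four; its "shot" number tells which), for a name from the list of things; names that differ only in an ending like _2 or _b are one class to them, and where a whole thing is asked for, a point or a joint stands for the part that bears it (a point fixed in the world has none). Each returns a list of dicts, best first, with "score" (0 to 1); they miss things now and then, are a little off and sometimes report something else, mostly with a low value. They report only what shows in the picture. A call takes as long as a camera call.
- models.spot_in(picture, query): "rect" ([left, top, right, bottom] in pixels, round what is visible of it).
- models.tip_of(picture, query): "pixel" ([column, row] in pixels: a listed point, or the origin of a listed thing).
The state is a dict: "clock": time; "joints": joint angles; "joint_vel": joint speeds; "joint_efforts": joint torques, N m; "position": TCP position; "ee_rot": TCP orientation; "contact_force": force on the tool from outside, world axes, zero at the start; "wrist_torque": the same for the moment, N m; "gripper_width": finger opening in mm; "grasp_force": force on a finger pad.
Only numpy, scipy, OpenCV 4.12 (cv2) and the standard library are available. Lean on these libraries where they do the work, as an engineer would, in place of code of your own. Each camera call takes 0.05 s, during which the arm holds its last target. There are 200 camera calls.

## Working session

There is one attempt and no reset: what is moved stays moved. The work goes in short steps, Python scripts to look and compute and a tool call to move; the robot and the scene stay as the last step left them, time stands still between calls to the robot, and variables do not carry over. Pictures are saved under pics/ and viewed, at most 10 in all, crops included, and the job is handed in when it is done.

Besides the shell and the picture viewer there is one more tool, called by a JSON object that holds its "api" and its "payload", one argument or row to a line. arm_command: Moves the arm, as the interface text tells. Its arguments: {"type":"object","properties":{"rows":{"type":"array"}},"required":["rows"]}

```bash
mkdir -p pics; ls; python3 - <<'E'
from bench import arm, imaging, job, models
import cv2,numpy as np
s=arm.read_state(); print(s['clock'],s['position'],s['ee_rot'],s['gripper_width'],arm.tcp_to_grasp)
for n in ("top","side"):
    p=imaging.get_image(n); cv2.imwrite(f"pics/{n}0.png",p['frame'][:,:,::-1])
    print(n,p['fx'],p['fy'],p['cx'],p['cy'],np.round(p['extrinsics'],3).tolist())
    for q in ["glass_rod","stand","holder","rod_seat","latch_plate","grip_plate","petri_0","immersion_oil","cover_glass"]:
        t=models.tip_of(p,q)[:2]; r=models.spot_in(p,q)[:1]
        print(q,[(np.round(a['pixel'],1).tolist(),round(a['score'],2)) for a in t],[(np.round(a['rect']).tolist(),round(a['score'],2)) for a in r])
E
```

```text
pics
0.0 [ 253.95759522 -570.44969539  230.22794749] [-2.07774055e-01  9.78176257e-01  1.04337766e-03 -2.51420809e-04] 85.66998101916795 18.700000000000003
top 470.65047417506236 470.65047417506236 322.2216671753461 245.6662651506826 [[0.023, -1.0, 0.007, 114.577], [-0.995, -0.023, -0.096, 502.495], [0.096, -0.005, -0.995, 878.571], [0.0, 0.0, 0.0, 1.0]]
glass_rod [([234.3, 284.4], 0.82)] [([219.0, 247.0, 251.0, 316.0], 0.79)]
stand [([408.6, 260.0], 0.93)] [([343.0, 227.0, 436.0, 286.0], 0.98)]
holder [([417.4, 256.9], 0.91)] [([351.0, 218.0, 430.0, 278.0], 0.83)]
rod_seat [([362.8, 242.5], 0.85), ([288.2, 299.9], 0.4)] [([351.0, 219.0, 429.0, 271.0], 0.96)]
latch_plate [([415.2, 270.5], 0.63), ([234.3, 283.5], 0.55)] []
grip_plate [([418.3, 243.1], 0.8)] [([349.0, 217.0, 430.0, 276.0], 0.71)]
petri_0 [([288.6, 300.7], 0.59)] []
immersion_oil [([294.6, 256.4], 0.49)] [([402.0, 258.0, 425.0, 273.0], 0.69)]
cover_glass [([390.8, 202.3], 0.97), ([417.5, 241.2], 0.5)] [([376.0, 189.0, 408.0, 220.0], 0.62)]
side 507.33933129077155 507.33933129077155 332.85566454344826 242.77038782946957 [[-0.961, -0.276, 0.015, 486.078], [-0.15, 0.477, -0.866, 89.89], [0.232, -0.834, -0.5, 887.773], [0.0, 0.0, 0.0, 1.0]]
glass_rod [([330.5, 358.2], 0.75), ([346.7, 217.8], 0.74)] [([290.0, 335.0, 376.0, 378.0], 0.78)]
stand [([349.1, 238.9], 0.59)] [([302.0, 228.0, 376.0, 274.0], 0.7)]
holder [([351.7, 215.4], 0.8)] [([279.0, 225.0, 306.0, 248.0], 0.64)]
rod_seat [([328.8, 227.1], 0.94)] [([302.0, 192.0, 369.0, 250.0], 0.64)]
latch_plate [([368.3, 210.6], 0.46)] [([345.0, 198.0, 370.0, 235.0], 0.46)]
grip_plate [([342.0, 201.4], 0.55)] []
petri_0 [([370.0, 319.6], 0.8)] [([350.0, 300.0, 391.0, 332.0], 0.61)]
immersion_oil [([317.0, 304.5], 0.59)] [([308.0, 278.0, 326.0, 314.0], 0.71)]
cover_glass [([295.3, 243.3], 0.65)] [([281.0, 223.0, 308.0, 249.0], 0.95)]
```

```bash
python3 - <<'E'
import cv2
a=cv2.imread("pics/top0.png")[170:350,200:450]; cv2.imwrite("pics/c1.png",cv2.resize(a,(800,576),interpolation=cv2.INTER_CUBIC))
a=cv2.imread("pics/side0.png")[180:400,250:450]; cv2.imwrite("pics/c2.png",cv2.resize(a,(545,600),interpolation=cv2.INTER_CUBIC))
E
```

```text
(no output)
```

View pics/c1.png

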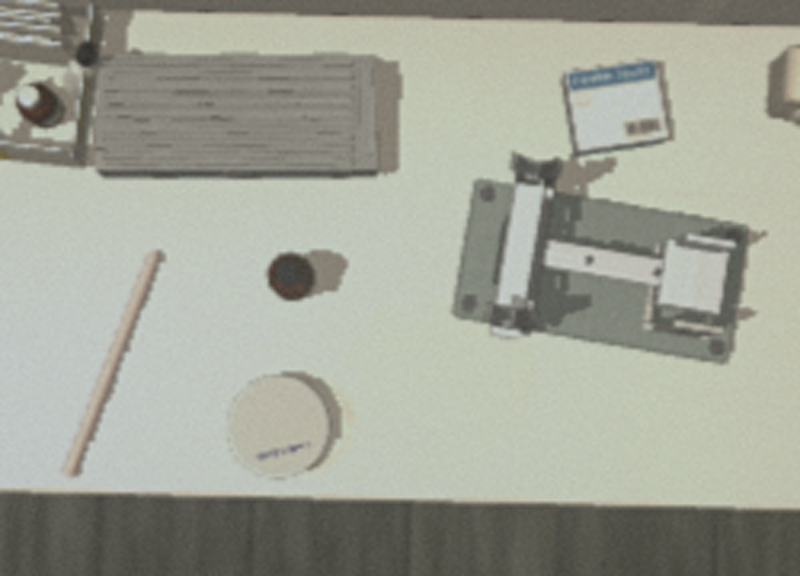

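View pics/c2.png

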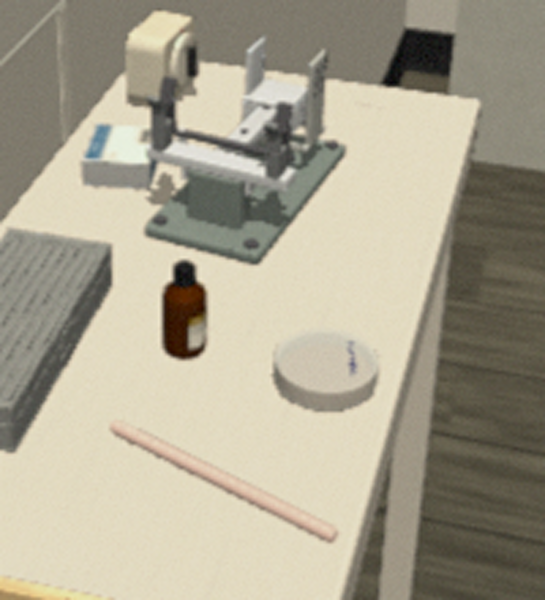

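The top crop shows the rod at the left (full-picture ends about (248,249) and (222,317)), and the bottle and dish between it and the stand. The clip end of the holder is at (362,242) and its head at (417,257). The side crop agrees, and also shows a beige device standing behind the head. Next I'll work out the poses.

```bash
cat > h.py <<'E'
from bench import arm, imaging, job, models
import cv2,numpy as np
from scipy.optimize import least_squares
from scipy.spatial.transform import Rotation as R
def proj(p,X):
    c=p['extrinsics'][:3,:3]@np.asarray(X,float)+p['extrinsics'][:3,3]
    return np.array([p['fx']*c[0]/c[2]+p['cx'],p['fy']*c[1]/c[2]+p['cy']])
def onz(p,px,z):
    E=np.asarray(p['extrinsics']);d=E[:3,:3].T@np.array([(px[0]-p['cx'])/p['fx'],(px[1]-p['cy'])/p['fy'],1])
    o=-E[:3,:3].T@E[:3,3]; return o+d*(z-o[2])/d[2]
def tip(p,q):
    t=models.tip_of(p,q); return (np.array(t[0]['pixel']),t[0]['score']) if t else (None,0)
LOC={"stand":(0,0,0),"holder":(0,0,57),"rod_seat":(100,0,76),"latch_plate":(0,32,82),"grip_plate":(0,-20,82)}
def w(pose,l):
    x,y,a=pose;c,s=np.cos(a),np.sin(a);return np.array([x+c*l[0]-s*l[1],y+s*l[0]+c*l[1],l[2]])
def fit(obs,x0):  # obs: list of (pic,local,pixel)
    f=lambda v:np.concatenate([proj(p,w(v,l))-px for p,l,px in obs])
    r=least_squares(f,x0,x_scale=[1,1,.01],loss='soft_l1',f_scale=1.5);return r.x,f(r.x).reshape(-1,2)
def mask(p,X): pass
E
python3 - <<'E'
from h import *
P={n:imaging.get_image(n) for n in("top","side")}
t=P["top"]; cr=lambda x,y:np.array([200+x/3.2-.3,170+y/3.2-.3]); cs=lambda x,y:np.array([250+x/2.727-.3,180+y/2.727-.3])
obs=[];lab=[]
for n,p in P.items():
    for q,l in LOC.items():
        px,s=tip(p,q)
        if s>.4: obs.append((p,l,px));lab.append(n+q)
for l,c in [((131,-43,10),(475,180)),((-39,-43,10),(748,226)),((-39,43,10),(728,360)),((131,43,10),(455,316))]:
    obs.append((t,l,cr(*c)));lab.append("corner")
for l,c in [((131,43,10),(258,255)),((131,-43,10),(148,226)),((-39,43,10),(344,148))]:
    obs.append((P["side"],l,cs(*c)));lab.append("scorner")
v,res=fit(obs,[410,-140,1.57]);print(v)
for a,b in zip(lab,res):print(a,np.round(b,1))
# rod
A,B=onz(t,cr(155,252),6),onz(t,cr(70,472),6);print("rod top",A,B,(A+B)/2,np.linalg.norm(A-B),np.arctan2(*(A-B)[[1,0]]))
A,B=onz(P['side'],cs(114,428),5),onz(P['side'],cs(333,534),5);print("rod side",A,B,(A+B)/2,np.linalg.norm(A-B))
for q,z in [("glass_rod",0),("petri_0",0),("immersion_oil",0),("cover_glass",0)]:
    for n,p in P.items():
        px,s=tip(p,q)
        if s>0: print(q,n,np.round(onz(p,px,z),1),s)
print("beige top",onz(t,cr(790,85),60))
E
```

```text
[482.47483483 -47.35225331   1.43706746]
topstand [-1.9  3.1]
topholder [ 1.7 -2.4]
toprod_seat [-0.2  0. ]
toplatch_plate [-4.1 -1.3]
topgrip_plate [1.  1.7]
sidestand [2.3 1.2]
sideholder [-1.9  0.2]
siderod_seat [0.7 1.4]
sidelatch_plate [-1.1 -0.4]
sidegrip_plate [ 2.5 -0.9]
corner [-0.2 -0.8]
corner [ 0.5 -1.7]
corner [0.8 0.1]
corner [-0.7  0.1]
scorner [ 0.9 -0.1]
scorner [-1.4 -0.3]
scorner [ 0.8 -2. ]
rod top [492.61954706 270.42759526   6.        ] [358.70266672 316.46546636   6.        ] [425.66110689 293.44653081   6.        ] 141.60937969132124 -0.3311224118143333
rod side [492.43049704 274.40538518   5.        ] [358.30002353 318.618429     5.        ] [425.36526029 296.51190709   5.        ] 141.22951946325736
glass_rod top [423.5 299.4   0. ] 0.54
glass_rod side [424.1 290.9   0. ] 0.87
petri_0 top [392.9 191.4   0. ] 0.84
petri_0 side [390.5 195.3   0. ] 0.85
immersion_oil top [484.3 -48.4   0. ] 0.65
immersion_oil side [390.2 191.4   0. ] 0.43
cover_glass top [590.1  -8.5   0. ] 0.8
cover_glass side [591.4  -6.    0. ] 0.88
beige top [ 594.006402   -103.13181798   60.        ]
```

```bash
cat > plan.py <<'E'
import numpy as np,sys
# usage: plan.py  cx cy cz cyaw  tx ty tz tyaw   (yaw = world angle of tool y; tool points down)
def plan(c,t):
    a=c[3];d=np.array(t[:3])-np.array(c[:3])
    x=np.array([-np.sin(a),np.cos(a),0]);y=np.array([np.cos(a),np.sin(a),0])
    print("linear",np.round([d@x,d@y,-d[2]],1),"rotz",round(-(t[3]-a),3),"dist",round(np.linalg.norm(d)))
if __name__=="__main__":
    v=list(map(float,sys.argv[1:]))
    for i in range(0,len(v)-4,4): plan(v[i:i+4],v[i+4:i+8])
E
python3 plan.py 254.2 -571 231.3 1.99  440 -200 230 3.19  425.5 295 120 4.387
```

```text
linear [-320.7  263.2    1.3] rotz -1.2 dist 415
linear [-495.1   -9.5  110. ] rotz -1.197 dist 507
```

{"api": "arm_command", "payload": {
  "rows": [
    {"grip": 0.7, "linear": [-321, 263, 1], "rot": [0, 0, -1.2]},
    {"grip": 0.7, "linear": [-321, 263, 1], "rot": [0, 0, -1.2]},
    {"grip": 0.7, "linear": [-321, 263, 1], "rot": [0, 0, -1.2]},
    {"grip": 0.7, "linear": [-321, 263, 1], "rot": [0, 0, -1.2]},
    {"grip": 0.7, "linear": [-321, 263, 1], "rot": [0, 0, -1.2]},
    {"grip": 0.7, "linear": [-321, 263, 1], "rot": [0, 0, -1.2]},
    {"grip": 0.7, "linear": [-321, 263, 1], "rot": [0, 0, -1.2]},
    {"grip": 0.7, "linear": [-321, 263, 1], "rot": [0, 0, -1.2]},
    {"grip": 0.7, "linear": [-321, 263, 1], "rot": [0, 0, -1.2]}
  ]
}}

```text
clock: 4.03
position: [440.3, -200.2, 230.4]
ee_rot: [0.724, -0.69, -0.0, 0.0]
contact_force: [0.7, 0.2, -0.6]
gripper_width: 60.1
grasp_force: 0.0
```

{"api": "arm_command", "payload": {
  "rows": [
    {"grip": 0.7, "linear": [-495, -10, 110], "rot": [0, 0, -1.2]},
    {"grip": 0.7, "linear": [-495, -10, 110], "rot": [0, 0, -1.2]},
    {"grip": 0.7, "linear": [-495, -10, 110], "rot": [0, 0, -1.2]},
    {"grip": 0.7, "linear": [-495, -10, 110], "rot": [0, 0, -1.2]},
    {"grip": 0.7, "linear": [-495, -10, 110], "rot": [0, 0, -1.2]},
    {"grip": 0.7, "linear": [-495, -10, 110], "rot": [0, 0, -1.2]},
    {"grip": 0.7, "linear": [-495, -10, 110], "rot": [0, 0, -1.2]},
    {"grip": 0.7, "linear": [-495, -10, 110], "rot": [0, 0, -1.2]},
    {"grip": 0.7, "linear": [-495, -10, 110], "rot": [0, 0, -1.2]},
    {"grip": 0.7, "linear": [-495, -10, 110], "rot": [0, 0, -1.2]}
  ]
}}

```text
clock: 5.28
position: [426.9, 293.9, 119.9]
ee_rot: [0.987, -0.161, -0.0, 0.001]
contact_force: [0.3, -0.4, -0.5]
gripper_width: 59.9
grasp_force: 0.0
```

{"api": "arm_command", "payload": {
  "rows": [
    {"grip": 0.7, "linear": [0, 1, 60], "rot": [0, 0, 0]},
    {"grip": 0.7, "linear": [0, 1, 117], "rot": [0, 0, 0]},
    {"grip": 0.7, "linear": [0, 1, 117], "rot": [0, 0, 0]},
    {"grip": 0, "linear": [0, 1, 117], "rot": [0, 0, 0]},
    {"grip": 0, "linear": [0, 1, 117], "rot": [0, 0, 0]},
    {"grip": 0, "linear": [0, 1, 117], "rot": [0, 0, 0]},
    {"grip": 0, "linear": [0, 1, 117], "rot": [0, 0, 0]},
    {"grip": 0, "linear": [0, 1, 117], "rot": [0, 0, 0]},
    {"grip": 0, "linear": [0, 1, 117], "rot": [0, 0, 0]}
  ]
}}

```text
clock: 6.4
position: [427.2, 294.6, 5.6]
ee_rot: [0.987, -0.16, 0.001, -0.001]
contact_force: [0.1, -2.2, 8.6]
gripper_width: 3.6
grasp_force: 59.1
```

```bash
python3 - <<'E'
from h import *
p=imaging.get_image("side");t=imaging.get_image("top")
a=cv2.resize(p['frame'][280:420,260:440],(540,420),interpolation=cv2.INTER_CUBIC)
b=cv2.resize(t['frame'][230:340,190:275],(324,420),interpolation=cv2.INTER_CUBIC)
cv2.imwrite("pics/g1.png",cv2.resize(np.hstack([a,b]),(800,389))[:,:,::-1])
print(arm.read_state()['gripper_width'],arm.read_state()['position'])
E
```

```text
3.535328381900151 [427.22506485 294.65570253   5.59043766]
```

View pics/g1.png

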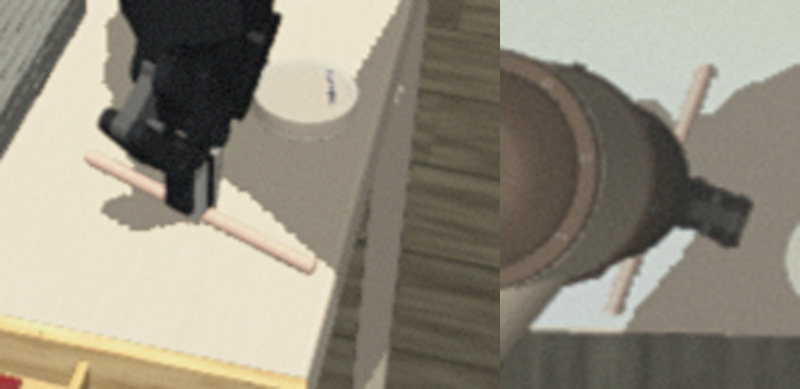

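The rod is centred between the fingers, but they only pinch its upper edge (width 3.6 mm, pushed up 2.7 mm). I'll reopen, go about 3 mm lower and close again.

{"api": "arm_command", "payload": {
  "rows": [
    {"grip": 0.35, "linear": [0, 0, -2], "rot": [0, 0, 0]},
    {"grip": 0.35, "linear": [0, 0, 0], "rot": [0, 0, 0]},
    {"grip": 0.35, "linear": [0, 0, 3], "rot": [0, 0, 0]},
    {"grip": 0.35, "linear": [0, 0, 3], "rot": [0, 0, 0]},
    {"grip": 0, "linear": [0, 0, 3], "rot": [0, 0, 0]},
    {"grip": 0, "linear": [0, 0, 3], "rot": [0, 0, 0]},
    {"grip": 0, "linear": [0, 0, 3], "rot": [0, 0, 0]},
    {"grip": 0, "linear": [0, 0, 3], "rot": [0, 0, 0]}
  ]
}}

```text
clock: 7.5
position: [426.6, 294.0, 0.6]
ee_rot: [0.987, -0.161, 0.0, -0.0]
contact_force: [-0.9, 0.2, 4.2]
gripper_width: 4.8
grasp_force: 60.6
```

{"api": "arm_command", "payload": {
  "rows": [
    {"grip": 0, "linear": [0, 0, -10], "rot": [0, 0, 0]},
    {"grip": 0, "linear": [0, 0, -30], "rot": [0, 0, 0]},
    {"grip": 0, "linear": [0, 0, -30], "rot": [0, 0, 0]},
    {"grip": 0, "linear": [0, 0, -30], "rot": [0, 0, 0]}
  ]
}}

```text
clock: 8.0
position: [426.1, 293.5, 30.0]
ee_rot: [0.987, -0.161, -0.0, 0.0]
contact_force: [0.6, -0.2, 1.2]
gripper_width: 5.2
grasp_force: 60.0
```

```bash
python3 - <<'E'
from h import *
p=imaging.get_image("side")
cv2.imwrite("pics/g2.png",cv2.resize(p['frame'][240:420,240:460],(660,540),interpolation=cv2.INTER_CUBIC)[:,:,::-1])
s=arm.read_state();print(s['gripper_width'],s['position'],s['contact_force'],s['wrist_torque'])
E
```

```text
4.9129972970179505 [425.9781284  293.342485    29.77438887] [-0.80791139 -0.04897704 -0.23585527] [ 0.01481858  0.02421054 -0.00897027]
```

View pics/g2.png

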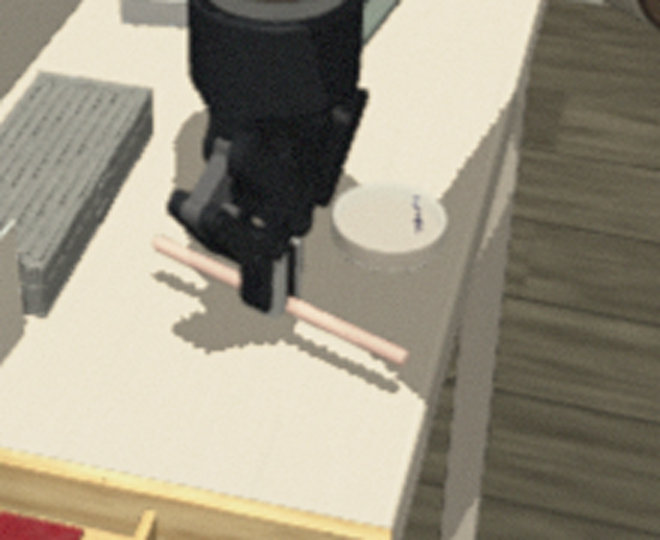

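The rod is held and lifted, with its ends at about (292,321) and (376,358) in the full picture. Next: check it's level, and plan the carry to above the seat.

```bash
python3 - <<'E'
from h import *
p=imaging.get_image("side")
T=np.array([426,293.4,29.9]);a=-.323
px=[np.array([240+155/3-.3,240+243/3-.3]),np.array([240+407/3-.3,240+355/3-.3])]
def f(v):
    u=np.array([np.cos(a)*np.cos(v[2]),np.sin(a)*np.cos(v[2]),np.sin(v[2])]);c=T+[np.cos(a)*v[0],np.sin(a)*v[0],v[1]]
    return np.concatenate([proj(p,c+s*v[3]*u)-q for s,q in zip((1,-1),px)])
r=least_squares(f,[0,3,0,71]);print("along,dz centre,pitch,half",r.x,r.fun)
E
# cmd now: approx 426.2 293.6 30.3 yaw -1.893
python3 plan.py 426.2 293.6 30.3 -1.893  426.2 293.6 150 -1.893  495.8 51.8 150 -1.705
```

```text
along,dz centre,pitch,half [-1.79823273e+00  4.79319572e+00 -2.53633894e-02  7.26340754e+01] [ 3.41060513e-13  1.08002496e-12  7.38964445e-13 -5.68434189e-14]
linear [   0.     0.  -119.7] rotz -0.0 dist 120
linear [142.6 207.3  -0. ] rotz -0.188 dist 252
```

{"api": "arm_command", "payload": {
  "rows": [
    {"grip": 0, "linear": [0, 0, -60], "rot": [0, 0, 0]},
    {"grip": 0, "linear": [0, 0, -120], "rot": [0, 0, 0]},
    {"grip": 0, "linear": [30, 45, -120], "rot": [0, 0, -0.05]},
    {"grip": 0, "linear": [65, 95, -120], "rot": [0, 0, -0.1]},
    {"grip": 0, "linear": [100, 145, -120], "rot": [0, 0, -0.19]},
    {"grip": 0, "linear": [130, 190, -120], "rot": [0, 0, -0.19]},
    {"grip": 0, "linear": [143, 207, -120], "rot": [0, 0, -0.19]},
    {"grip": 0, "linear": [143, 207, -100], "rot": [0, 0, -0.19]},
    {"grip": 0, "linear": [143, 207, -90], "rot": [0, 0, -0.19]},
    {"grip": 0, "linear": [143, 207, -90], "rot": [0, 0, -0.19]}
  ]
}}

```text
clock: 9.35
position: [495.7, 52.1, 119.3]
ee_rot: [0.998, -0.066, -0.001, 0.001]
contact_force: [0.5, -0.0, 0.5]
gripper_width: 4.8
grasp_force: 60.0
```

```bash
python3 - <<'E'
from h import *
s=arm.read_state();print(s['gripper_width'],s['position'],s['ee_rot'])
t=imaging.get_image("top");p=imaging.get_image("side")
a=cv2.resize(t['frame'][200:300,330:450],(400,333),interpolation=cv2.INTER_CUBIC)
b=cv2.resize(p['frame'][150:280,270:390],(400,433),interpolation=cv2.INTER_CUBIC)
im=np.zeros((433,800,3),np.uint8);im[:333,:400]=a;im[:,400:]=b
cv2.imwrite("pics/s1.png",im[:,:,::-1])
np.savez("s1",t=t['frame'],p=p['frame'])
E
```

```text
4.770301837693183 [495.66977449  52.08257767 119.28518704] [ 9.97809824e-01 -6.61335077e-02 -1.22245695e-03  6.48010243e-04]
```

View pics/s1.png

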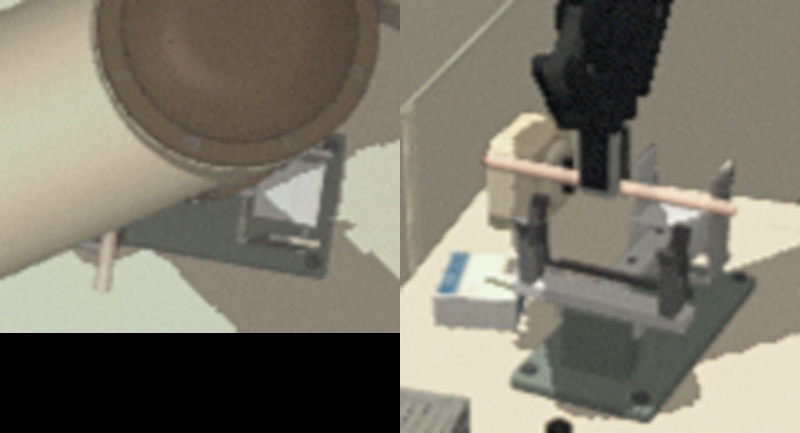

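```bash
python3 - <<'E'
from h import *
P={n:imaging.get_image(n) for n in("top","side")}
v=[482.47,-47.35,1.437];out=[]
for n,(x0,y0,x1,y1) in {"top":(340,210,440,290),"side":(285,185,385,265)}.items():
    k=4;im=cv2.imread(f"pics/{n}0.png")[y0:y1,x0:x1];im=cv2.resize(im,None,fx=k,fy=k,interpolation=cv2.INTER_CUBIC)
    pt=lambda l:tuple(int(round(c)) for c in (proj(P[n],w(v,l))-[x0,y0]+.5)*k)
    def poly(ls,col): cv2.polylines(im,[np.array([pt(l) for l in ls])],True,col,1)
    for y in(-42,42):
        poly([(94.5,y-5,76),(105.5,y-5,76),(105.5,y+5,76),(94.5,y+5,76)],(0,0,255))
        poly([(105.5,y-5,100),(105.5,y+5,100)],(0,200,255))
    poly([(-14,28,97),(14,28,97),(14,32,97),(-14,32,97)],(255,0,0))
    poly([(-14,-20,97),(14,-20,97),(14,-16,97),(-14,-16,97)],(255,0,0))
    poly([(-18,-19,62),(18,-19,62),(18,19,62),(-18,19,62)],(0,255,0))
    poly([(-39,-43,10),(131,-43,10),(131,43,10),(-39,43,10)],(255,0,255))
    out.append(im)
cv2.imwrite("pics/o1.png",np.hstack(out))
E
```

```text
(no output)
```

View pics/o1.png

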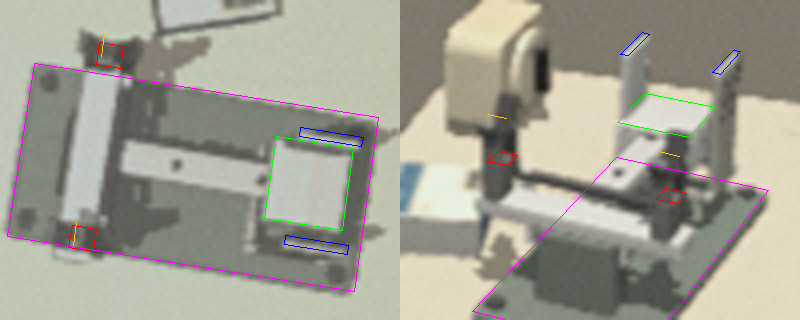

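The overlay fits the base plate, head, plates and forks to within about 1 px, so I'll go down into the lead-in and read the forces.

{"api": "arm_command", "payload": {
  "rows": [
    {"grip": 0, "linear": [0, 0, 12], "rot": [0, 0, 0]},
    {"grip": 0, "linear": [0, 0, 20], "rot": [0, 0, 0]},
    {"grip": 0, "linear": [0, 0, 26], "rot": [0, 0, 0]},
    {"grip": 0, "linear": [0, 0, 28], "rot": [0, 0, 0]},
    {"grip": 0, "linear": [0, 0, 28], "rot": [0, 0, 0]}
  ]
}}

```text
clock: 10.18
position: [496.5, 52.2, 92.3]
ee_rot: [0.998, -0.066, 0.0, 0.0]
contact_force: [-0.7, 0.9, 0.8]
gripper_width: 4.8
grasp_force: 60.1
```

{"api": "arm_command", "payload": {
  "rows": [
    {"grip": 0, "linear": [0, 0, 4], "rot": [0, 0, 0]},
    {"grip": 0, "linear": [0, 0, 8], "rot": [0, 0, 0]},
    {"grip": 0, "linear": [0, 0, 11], "rot": [0, 0, 0]},
    {"grip": 0, "linear": [0, 0, 11], "rot": [0, 0, 0]}
  ]
}}

```text
clock: 10.68
position: [498.0, 52.8, 82.3]
ee_rot: [0.998, -0.066, 0.002, -0.001]
contact_force: [1.5, 3.2, 3.8]
gripper_width: 4.9
grasp_force: 60.4
```

{"api": "arm_command", "payload": {
  "rows": [
    {"grip": 0, "linear": [0, 0, 3], "rot": [0, 0, 0]},
    {"grip": 0, "linear": [0, 0, 5], "rot": [0, 0, 0]},
    {"grip": 0, "linear": [0, 0, 5], "rot": [0, 0, 0]}
  ]
}}

```text
clock: 11.05
position: [495.5, 51.7, 76.5]
ee_rot: [0.998, -0.066, -0.001, 0.001]
contact_force: [-2.8, 2.7, 9.5]
gripper_width: 4.9
grasp_force: 61.2
```

{"api": "arm_command", "payload": {
  "rows": [
    {"grip": 0, "linear": [0, 0, 2], "rot": [0, 0, 0]},
    {"grip": 0, "linear": [0, 0, 3], "rot": [0, 0, 0]},
    {"grip": 0, "linear": [0, 0, 3], "rot": [0, 0, 0]}
  ]
}}

```text
clock: 11.42
position: [495.7, 51.6, 76.3]
ee_rot: [0.998, -0.066, -0.001, 0.001]
contact_force: [-8.7, 2.2, 30.2]
gripper_width: 4.7
grasp_force: 63.4
```

A hard stop at z = 76.3 means the rod is on the fork floors. I'll relieve the push, open and look.

{"api": "arm_command", "payload": {
  "rows": [
    {"grip": 0, "linear": [0, 0, -3], "rot": [0, 0, 0]},
    {"grip": 0.35, "linear": [0, 0, -3], "rot": [0, 0, 0]},
    {"grip": 0.35, "linear": [0, 0, -3], "rot": [0, 0, 0]},
    {"grip": 0.35, "linear": [0, 0, -3], "rot": [0, 0, 0]},
    {"grip": 0.35, "linear": [0, 0, -3], "rot": [0, 0, 0]},
    {"grip": 0.35, "linear": [0, 0, -40], "rot": [0, 0, 0]},
    {"grip": 0.35, "linear": [0, 0, -90], "rot": [0, 0, 0]},
    {"grip": 0.35, "linear": [0, 0, -140], "rot": [0, 0, 0]},
    {"grip": 0.35, "linear": [0, 0, -140], "rot": [0, 0, 0]}
  ]
}}

```text
clock: 12.55
position: [498.7, 52.9, 217.6]
ee_rot: [0.998, -0.066, 0.005, -0.002]
contact_force: [0.2, -1.2, 0.0]
gripper_width: 29.9
grasp_force: 0.0
```

```bash
python3 - <<'E'
from h import *
P={n:imaging.get_image(n) for n in("top","side")}
v=[482.47,-47.35,1.437];out=[]
for n,(x0,y0,x1,y1) in {"top":(340,200,440,300),"side":(285,165,385,265)}.items():
    im=P[n]['frame'][y0:y1,x0:x1,::-1];out.append(cv2.resize(im,None,fx=4,fy=4,interpolation=cv2.INTER_CUBIC))
cv2.imwrite("pics/o2.png",np.hstack(out))
for n in P:
    for q in("glass_rod","rod_seat","holder"):
        px,s=tip(P[n],q); print(n,q,px,round(s,2))
E
```

```text
top glass_rod None 0
top rod_seat None 0
top holder [415.2 255.9] 0.61
side glass_rod [333.5 227.9] 0.69
side rod_seat [330.2 227.4] 0.56
side holder [348.5 213.9] 0.64
```

View pics/o2.png

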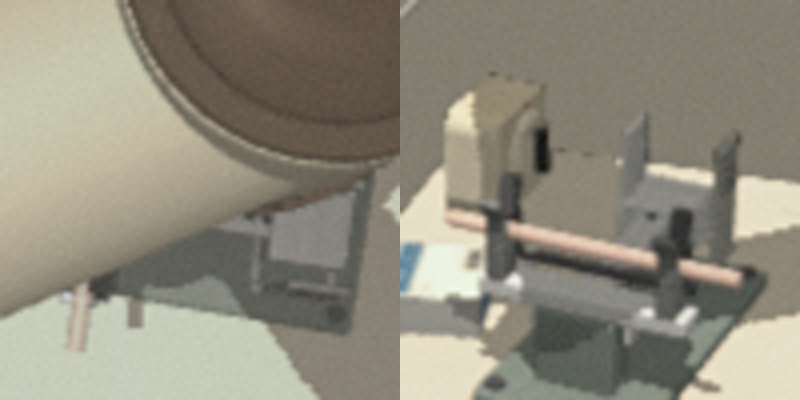

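The rod lies across both forks, with ends at about (297,219) and (370.5,235) in the side picture. I'll compare that with the predicted seated rod and plan the move to the head.

```bash
python3 - <<'E'
from h import *
p=imaging.get_image("side");v=[482.47,-47.35,1.437]
for dz in(0,5):
    for y in(-72.5,72.5): print(dz,y,proj(p,w(v,(100,y,80+dz))))
s=arm.read_state();print(s['position'],s['contact_force'])
print("head grip",w(v,(0,1,0)),v[2]+1.571)
E
python3 plan.py 496 52 217 -1.703 482.3 -47.5 190 -3.275
```

```text
0 -72.5 [295.27349082 218.83548748]
0 72.5 [368.48997201 234.98298901]
5 -72.5 [295.21344867 216.43940715]
5 72.5 [368.63176477 232.49940137]
[496.03686834  52.01377354 212.36020708] [ 0.17683792  0.51649205 -0.2368327 ]
head grip [481.47893738 -47.21660251   0.        ] 3.008
linear [ -0.5 100.4  27. ] rotz 1.572 dist 104
```

The rod matches the seated prediction in height, within 0.3 px, and it's about 3 mm off centre along its length, so it's home. Now over to the head.

```bash
python3 plan.py 496 52 213.3 -1.703 481.9 -44.2 160 -3.275
```

```text
linear [-1.3 97.2 53.3] rotz 1.572 dist 111
```

{"api": "arm_command", "payload": {
  "rows": [
    {"grip": 1, "linear": [-1, 40, 0], "rot": [0, 0, 0.19]},
    {"grip": 1, "linear": [-1, 97, 0], "rot": [0, 0, 0.37]},
    {"grip": 1, "linear": [-1, 97, 20], "rot": [0, 0, 0.56]},
    {"grip": 1, "linear": [-1, 97, 53], "rot": [0, 0, 0.74]},
    {"grip": 1, "linear": [-1, 97, 53], "rot": [0, 0, 0.93]},
    {"grip": 1, "linear": [-1, 97, 53], "rot": [0, 0, 1.11]},
    {"grip": 1, "linear": [-1, 97, 53], "rot": [0, 0, 1.3]},
    {"grip": 1, "linear": [-1, 97, 53], "rot": [0, 0, 1.48]},
    {"grip": 1, "linear": [-1, 97, 53], "rot": [0, 0, 1.57]},
    {"grip": 1, "linear": [-1, 97, 53], "rot": [0, 0, 1.57]}
  ]
}}

```text
clock: 14.25
position: [482.4, -43.9, 160.0]
ee_rot: [-0.659, 0.752, 0.0, -0.0]
contact_force: [-0.0, -0.1, -0.9]
gripper_width: 85.1
grasp_force: 0.0
```

```bash
python3 - <<'E'
from h import *
s=arm.read_state();print(s['clock'],s['position'],s['ee_rot'],s['gripper_width'])
p=imaging.get_image("side");t=imaging.get_image("top")
im=p['frame'][100:260,270:430,::-1]
cv2.imwrite("pics/o3.png",cv2.resize(im,None,fx=3.5,fy=3.5,interpolation=cv2.INTER_CUBIC))
q=2*np.arctan2(s['ee_rot'][1],s['ee_rot'][0])-np.pi/2;print("yaw",q)
E
```

```text
14.25 [482.41967161 -43.88704288 159.96100301] [-6.59343231e-01  7.51841977e-01  1.77335642e-04 -3.36698090e-04] 85.14376757347827
yaw 3.010686212991118
```

View pics/o3.png

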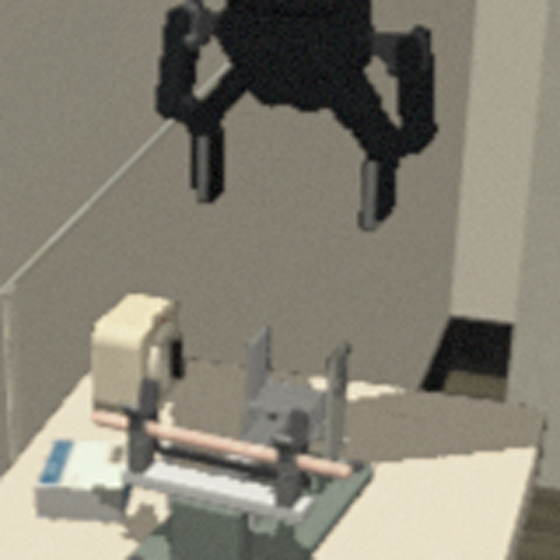

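The open fingers straddle both upright plates (fingers at crop columns 205 and 375, plates at 258 and 338). Going down around them.

{"api": "arm_command", "payload": {
  "rows": [
    {"grip": 1, "linear": [0, 0, 40], "rot": [0, 0, 0]},
    {"grip": 1, "linear": [0, 0, 70], "rot": [0, 0, 0]},
    {"grip": 1, "linear": [0, 0, 90], "rot": [0, 0, 0]},
    {"grip": 1, "linear": [0, 0, 100], "rot": [0, 0, 0]},
    {"grip": 1, "linear": [0, 0, 100], "rot": [0, 0, 0]}
  ]
}}

```text
clock: 14.98
position: [482.4, -43.9, 60.0]
ee_rot: [-0.659, 0.752, 0.0, -0.001]
contact_force: [0.6, 1.0, 0.1]
gripper_width: 85.2
grasp_force: 0.0
```

{"api": "arm_command", "payload": {
  "rows": [
    {"grip": 0.62, "linear": [0, 0, 0], "rot": [0, 0, 0]},
    {"grip": 0.62, "linear": [0, 0, 0], "rot": [0, 0, 0]},
    {"grip": 0.62, "linear": [0, 0, 0], "rot": [0, 0, 0]},
    {"grip": 0.55, "linear": [0, 0, 0], "rot": [0, 0, 0]},
    {"grip": 0.55, "linear": [0, 0, 0], "rot": [0, 0, 0]}
  ]
}}

```text
clock: 15.6
position: [481.1, -44.0, 60.2]
ee_rot: [-0.659, 0.752, 0.001, -0.001]
contact_force: [-5.4, 1.1, 4.3]
gripper_width: 47.2
grasp_force: 3.0
```

The fixed plate is already pushing the tool towards −x, so I'll shift 2 mm that way (tool +y) and finish closing.

{"api": "arm_command", "payload": {
  "rows": [
    {"grip": 0.55, "linear": [0, 2, 0], "rot": [0, 0, 0]},
    {"grip": 0.5, "linear": [0, 2, 0], "rot": [0, 0, 0]},
    {"grip": 0.4, "linear": [0, 2, 0], "rot": [0, 0, 0]},
    {"grip": 0.4, "linear": [0, 2, 0], "rot": [0, 0, 0]},
    {"grip": 0.4, "linear": [0, 2, 0], "rot": [0, 0, 0]}
  ]
}}

```text
clock: 16.23
position: [482.2, -43.5, 61.4]
ee_rot: [-0.659, 0.752, -0.001, 0.001]
contact_force: [-1.8, -1.8, 5.8]
gripper_width: 40.6
grasp_force: 59.7
```

{"api": "arm_command", "payload": {
  "rows": [
    {"grip": 0.35, "linear": [0, 0, 0], "rot": [0, 0, 0]},
    {"grip": 0.35, "linear": [0, 0, -3], "rot": [0, 0, 0]},
    {"grip": 0.35, "linear": [0, 0, -6], "rot": [0, 0, 0]},
    {"grip": 0.35, "linear": [0, 0, -9], "rot": [0, 0, 0]},
    {"grip": 0.35, "linear": [0, 0, -12], "rot": [0, 0, 0]},
    {"grip": 0.35, "linear": [0, 0, -12], "rot": [0, 0, 0]}
  ]
}}

```text
clock: 16.98
position: [480.5, -43.6, 72.5]
ee_rot: [-0.659, 0.752, -0.0, 0.0]
contact_force: [0.1, 0.5, -3.3]
gripper_width: 40.2
grasp_force: 60.8
```

The load is only the holder's weight (3.3 N), so it has come free of the ball. Lifting on.

{"api": "arm_command", "payload": {
  "rows": [
    {"grip": 0.35, "linear": [0, 0, -8], "rot": [0, 0, 0]},
    {"grip": 0.35, "linear": [0, 0, -16], "rot": [0, 0, 0]},
    {"grip": 0.35, "linear": [0, 0, -26], "rot": [0, 0, 0]},
    {"grip": 0.35, "linear": [0, 0, -38], "rot": [0, 0, 0]},
    {"grip": 0.35, "linear": [0, 0, -50], "rot": [0, 0, 0]},
    {"grip": 0.35, "linear": [0, 0, -62], "rot": [0, 0, 0]},
    {"grip": 0.35, "linear": [0, 0, -72], "rot": [0, 0, 0]},
    {"grip": 0.35, "linear": [0, 0, -78], "rot": [0, 0, 0]},
    {"grip": 0.35, "linear": [0, 0, -78], "rot": [0, 0, 0]},
    {"grip": 0.35, "linear": [0, 0, -78], "rot": [0, 0, 0]}
  ]
}}

```text
clock: 18.23
position: [480.2, -43.7, 149.9]
ee_rot: [-0.659, 0.752, 0.0, -0.0]
contact_force: [-0.3, 0.7, -2.2]
gripper_width: 40.2
grasp_force: 61.0
```

```bash
python3 - <<'E'
from h import *
p=imaging.get_image("side");s=arm.read_state();print(s['clock'],s['position'],s['gripper_width'],s['contact_force'],s['wrist_torque'])
cv2.imwrite("pics/o4.png",cv2.resize(p['frame'][100:280,270:430,::-1],None,fx=3.3,fy=3.3,interpolation=cv2.INTER_CUBIC))
E
```

```text
18.275 [480.16042771 -43.65432097 149.80694842] 40.440165744185364 [-0.13380675 -0.31831066 -3.88399632] [-0.11118575 -0.04536105  0.0132657 ]
```

View pics/o4.png

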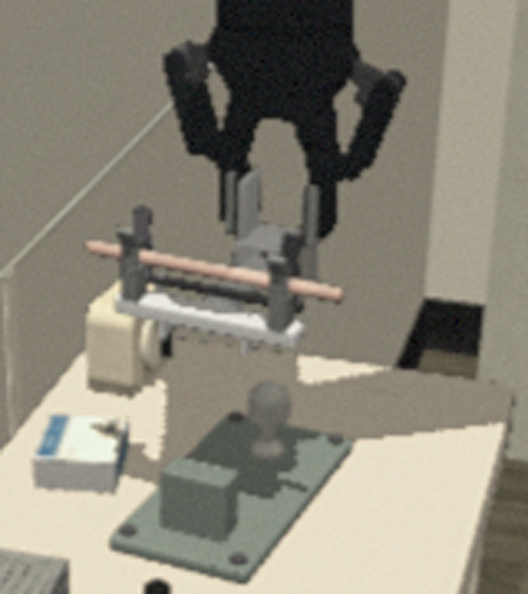

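The holder hangs about 88 mm above its dock, the rod is still in both forks (ends at crop (88,245) and (342,296)), and the stand's ball is bare. One tilt check from the rod height, then I'll hand in if it's fine.

```bash
python3 - <<'E'
from h import *
p=imaging.get_image("side");v=[480.2,-47,1.437]
c=np.array([270+215/3.3-.3,100+270.5/3.3-.3])
f=lambda z:proj(p,w(v,(100,-2,z)))
z=least_squares(lambda z:[f(z[0])[1]-c[1]],[160]).x[0]
tilt=(168.4-z)/100;print(z,f(z),c,"tilt",tilt)
if abs(tilt)<.13: print(job.job_done())
E
```

```text
168.17720176872402 [331.69978041 181.66969697] [334.85151515 181.66969697] tilt 0.0022279823127598773
the job is handed in; nothing more can be done
None
```

The job is handed in: the rod sits home in both forks, and the gripper holds the holder level about 88 mm above its dock with the latch drawn. I don't have the judge's verdict. My last checks showed a tilt of about 0.002 rad, nothing touching the stand, and no bystander was touched.

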